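Lock the shelf-tray keeper in front of the jar

TASK

The tray is about to be wheeled away on its trolley, so lock the sliding keeper in front of the round glass jar: push the keeper sideways along its rail with your fingertips until its spring pin drops into the notch in front of the jar, then come clear. Do not grip the keeper or pull up its pin, and leave the jar and everything else on the counter where it stands.

Things in the scene. Friction and masses are not known exactly. Their poses are not given: they have to be found in the camera images.
- rack: White tray, 225 mm (x) by 375 mm (y), fixed; origin on the counter surface, x to the back lip (away from the robot), y left, z up. A rail runs along its y at tray x = -90 mm: 26 mm wide, flat top 30 mm above the counter, from y = +205 to -150 mm, with three notches, 14 mm wide, at y = +85, 0, -85 mm. Behind each is a bay (centre at x = +23 mm) with one thing in it. Space above the rail is free.
- notch0 (a point): Middle of the leftmost notch (tray y = +85 mm), at the rail's top surface, 30 mm above the counter. Axes as the tray's.
- notch1 (a point): Middle of the centre notch (tray y = 0), at the rail's top surface.
- notch2 (a point): Middle of the rightmost notch (tray y = -85 mm), at the rail's top surface.
- keeper (a joint): Keeper travel, m: 0 at the left end (keeper centre at tray y = +160 mm), growing to the right to 0.275. It sits in the notches at 0.075, 0.160, 0.245; starts at 0 to 0.045. Drag is about 2 N; 10 to 16 N push it out of a notch, either way, also back after going too far. Within some 5 mm of a notch the pin pulls it in by itself: the push falls off, then rises.
- keeper_mid (a point): Centre of the top face of the keeper's grey block, 63 mm above the counter, over the rail's middle line; axes as the tray's. Block 44 mm (x) by 50 mm (y), from 2 to 33 mm above the rail top, captive on the rail. An arm 30 mm wide runs back from it to an upright guard plate (48 mm wide, top 79 mm above the counter, 62 mm behind the rail's middle).
- keeper_left (a point): Centre of the outer left face of the keeper block (44 mm wide, 31 mm high), 47.5 mm above the counter. Pushing this face slides the keeper right. Fingers pressing the left and the right half of the block at once count as gripping. Axes as the tray's.
- keeper_right (a point): Centre of the outer right face, the mirror image. Pushing it slides the keeper left.
- pin (a joint): Height of the spring pin in the keeper, m: 0 while it rides on the rail's flat top, about -0.0042 when dropped fully into a notch, positive when pulled up (at most 0.012). Its black knob (18 mm wide) stands over the middle of the block, top 84 mm above the counter, 4 mm lower when dropped; a spring holds it down.
- jar: Round glass jar with a steel screw lid, 66 mm across, 96 mm high, loose; origin at the centre of its underside. It stands in any one of the three bays (within about 5 mm of the bay's middle in tray y).
- tin: Square steel tin with a lid, 63 x 63 x 90 mm, loose, in another bay; origin under its centre.
- mug: White mug, 68 mm across, 85 mm high, handle to the back, loose, in the third bay; origin under its centre.
- wrapbox: Long cardboard box of wrap, 260 x 46 x 46 mm, lying left of the tray, loose; origin under its centre.
- spoon: Steel spoon lying in front of the tray, loose.
- bowl: White bowl, 124 mm across, 55 mm high, right of the tray, loose; origin under its centre.
- bottle: Clear bottle, 62 mm across, 170 mm high, right of the tray, loose; origin under its centre.
- cup: White plastic cup, 72 mm across, 80 mm high, in front of the tray at the left, loose; origin under its centre.

How it is judged:
By the outcome, as a careful person would: the job done as asked, in the order asked, and still so for the second after the job is handed in, with the robot touching nothing.
It also fails if it takes over 38 s, if anything falls off the work surface, if the arm or the gripper's body presses on something with over 40 N, if the wrist force passes 120 N, or if a joint passes its speed limit or range.

ROBOT

A 6-joint arm with a two-finger parallel gripper is mounted at the origin on the work surface. World frame = base frame: x ahead of the robot, y to its left, z up, the work surface at z = 0. Lengths are in m, angles in rad, forces in N, time in s.
With the tool pointing down it reaches from about 0.4 to 0.825 m from the base axis. Payload 7 kg.
Tool frame: the origin (TCP) lies midway between the tips of the shut fingers; the grasp point (between the pads) lies 19 mm behind it; y points along the fingers, z is the direction in which the jaws open and shut, and the axes are right-handed (so a half turn about y gives the same grasp; the last joint's range is limited). The gripper opens to 88 mm and grips with 3 to 60 N. Pads are 19 mm wide; open, the fingers measure 130 mm over their backs; the gripper's body (78 mm by 193 mm) begins 47 mm behind the grasp point.
Start: joints at [1.438, 0.359, 0.012, 0, -1.224, -0.288], TCP at [0.276, 0.616, 0.196] pointing down, gripper open.
Joint ranges: [-3.07, 3.07], [-1.43, 2.12], [-1.02, 1.25], [-3.03, 1.67], [-3.05, -0], [-3.03, 3.03]. Speed limits (rad/s): [2.39, 2.39, 3.01, 3.14, 3.14, 3.14].

INTERFACE

Orientations are given as [roll, pitch, yaw] about the fixed x, y, z axes, in that order (R = Rz(yaw) Ry(pitch) Rx(roll)).
In Python, from station import arm gives the robot as it stands.
- The arm moves only by the tool move_arm, never from a script. Its argument "deltas" is a list of rows, each an object with "dp": the shift along the tool's x, y, z in mm, a list of three; "rotation": the turn, a rotation vector about the tool's x, y, z in degrees, a list of three. A call has 1 to 5 rows; each row shifts and turns the pose as measured when the row begins, along the tool's axes as they then stand; what a row does not reach is not made up. A row lasts 1/12 s, in which the tool goes at most 41.7 mm and 7.16 degrees, less where a joint would pass 70% of its speed; a pose out of reach is approached as far as the arm can. A call is refused whole if a number of a shift passes 41.7 or a number of a turn 7.16, either way. A call with a gripper value outside its range is refused whole. "jaw" is the closure in counts, from 0 (fully open) to 255 (shut), set as the call begins (left out, the last holds). The fingers move at their own pace and stop on an object; "squeeze" is the grip in N (left out, the last holds). Time passes only in rows, so rows that do not move let the fingers close. It gives the time, the measured TCP pose, the force and the opening at its end, in the units of the state.
- arm.get_state(): the state, without advancing time (a new reading comes with each control period).
- arm.grab_frame(name): name is "scene" or "top" or "wrist"; returns a dict with "pixels" (384x512x3 uint8, red, green, blue), "z_map" (384x512 float32, m along the optical axis (not along the pixel's ray), 0 where there is no reading), "fx", "fy", "cx", "cy" (pixels), "cam_to_world" (4x4, takes a point from camera to world coordinates); the wrist camera has in their place "mount" (4x4, takes a point from camera to tool coordinates, whose origin is the TCP and whose axes are the tool frame's). Camera axes: x right, y down, z forward; pixel columns grow to the right and rows downward; lengths in m; the calibration is good to about 2 mm. A picture is of the moment at which its call begins: read the wrist's pose just before it.
- arm.job_done(): hands the job in, once; it reports no verdict.
The state is a dict: "t": time; "q": joint angles; "qd": joint speeds; "joint_efforts": joint torques, N m; "eef_pos": TCP position; "ee_rot": TCP orientation; "force": force on the tool from outside, world axes, zero at the start; "moment": the same for the moment, N m; "width": finger opening in m.
Only numpy, scipy, OpenCV 4.12 (cv2) and the standard library are available. Lean on these libraries where they do the work, as an engineer would, in place of code of your own. Each camera call takes 0.05 s, during which the arm holds its last target.

## Working session

There is one attempt and no reset: what is moved stays moved. The work goes in short steps, Python scripts to look and compute and a tool call to move; the robot and the scene stay as the last step left them, time stands still between calls to the robot, and variables do not carry over. Pictures are saved under pics/ and viewed, and the job is handed in when it is done.

Besides the shell and the picture viewer there is one more tool, called as name(argument=value, ...) on one line, values as JSON. move_arm: Moves the arm, as the interface text tells. Its arguments: {"type":"object","properties":{"deltas":{"type":"array","items":{"type":"object","properties":{"dp":{"type":"array","items":{"type":"number"}},"rotation":{"type":"array","items":{"type":"number"}}}}},"jaw":{"type":"number"},"squeeze":{"type":"number"}},"required":["deltas"]}

```bash
mkdir -p pics; ls; python3 - <<'E'
from station import arm
import cv2,numpy as np,pickle
s=arm.get_state();print({k:np.round(v,4).tolist() for k,v in s.items()})
for n in("scene","top"):
    f=arm.grab_frame(n);pickle.dump(f,open(n+".pkl","wb"))
    cv2.imwrite(f"pics/{n}0.png",f["pixels"][:,:,::-1]); print(n,f["fx"],f["cx"],f["cy"],np.round(f["cam_to_world"],3).tolist())
E
```

```text
pics
{'t': 0.0, 'q': [1.4381, 0.3594, 0.0111, -0.0003, -1.2241, -0.2881], 'qd': [-0.0018, -0.0002, 0.0011, -0.0002, -0.0002, -0.0006], 'joint_efforts': [0.0008, -58.2715, 29.3069, 6.9977, 0.007, -0.0002], 'eef_pos': [0.2756, 0.6156, 0.1951], 'ee_rot': [-1.5692, 0.0001, 2.7206], 'force': [0.9673, 0.709, -0.3895], 'moment': [0.0356, -0.0073, -0.0895], 'width': 0.0873}
scene 497.9624768176783 257.05616032965065 191.63365238521743 [[-0.874, 0.289, -0.39, 1.035], [0.485, 0.532, -0.694, 0.945], [0.006, -0.796, -0.605, 0.885], [0.0, 0.0, 0.0, 1.0]]
top 347.79009653887795 261.8347558600288 192.59968960241488 [[0.009, -0.988, 0.156, 0.334], [-0.999, -0.014, -0.031, 0.02], [0.033, -0.155, -0.987, 1.042], [0.0, 0.0, 0.0, 1.0]]
```

View pics/scene0.png

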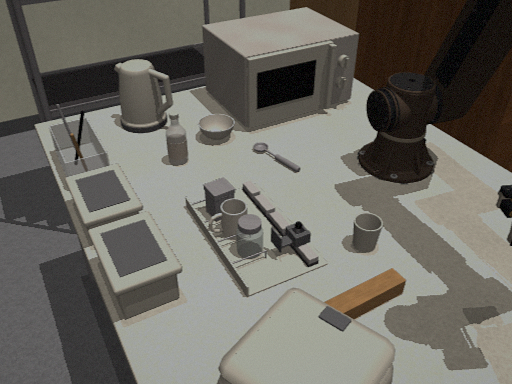

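View pics/top0.png

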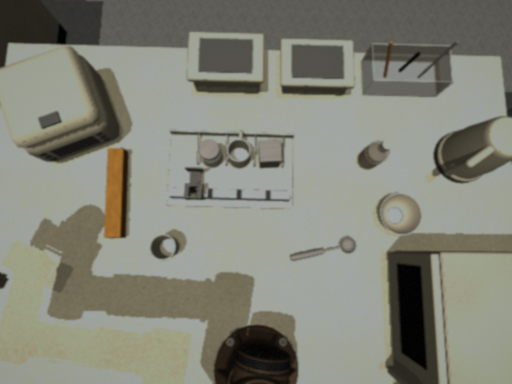

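```bash
python3 - <<'E'
import cv2,pickle
f=pickle.load(open("top.pkl","rb"));c=f["pixels"][115:220,155:305,::-1]
cv2.imwrite("pics/topz.png",cv2.resize(c,None,fx=5,fy=5,interpolation=cv2.INTER_CUBIC))
f=pickle.load(open("scene.pkl","rb"));c=f["pixels"][165:295,175:335,::-1]
cv2.imwrite("pics/scz.png",cv2.resize(c,None,fx=4.6,fy=4.6,interpolation=cv2.INTER_CUBIC))
E
```

```text
(no output)
```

View pics/topz.png

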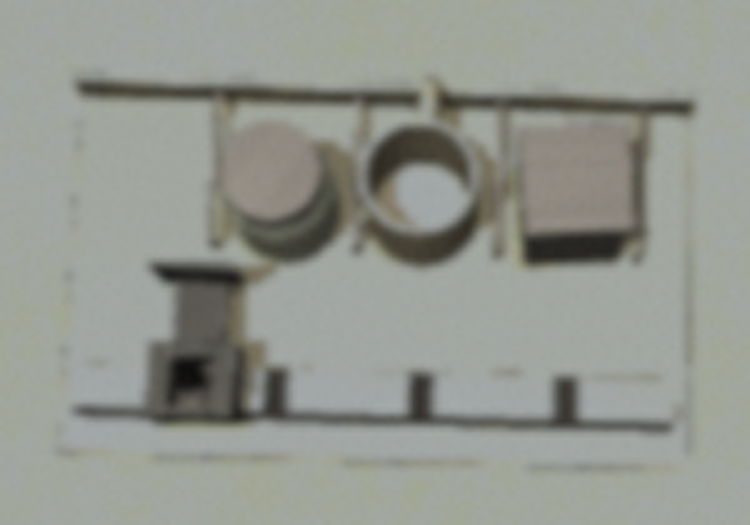

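View pics/scz.png

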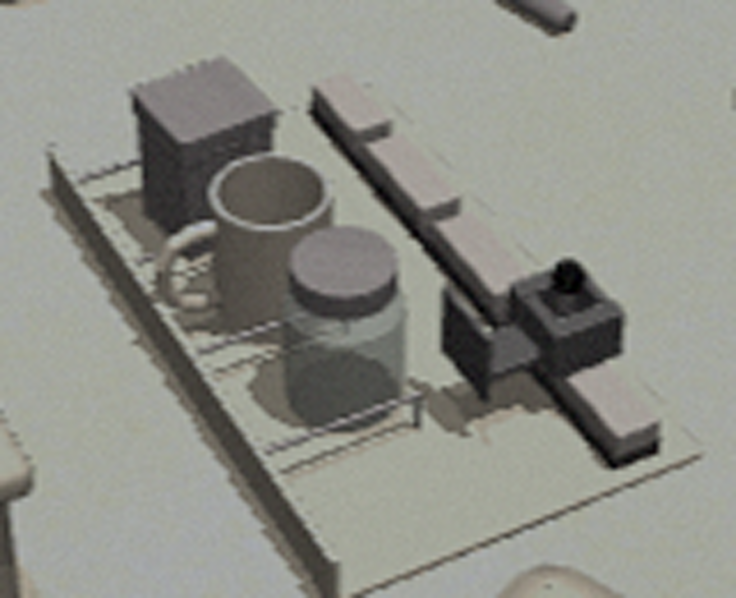

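```bash
cat > h.py <<'E'
import numpy as np
def ray(f,u,v,z,T=None):
    T=f["cam_to_world"] if T is None else T
    d=T[:3,:3]@np.array([(u-f["cx"])/f["fx"],(v-f["cy"])/f["fy"],1]);o=T[:3,3]
    return o+d*(z-o[2])/d[2]
E
python3 - <<'E'
import pickle,numpy as np
from h import *
f=pickle.load(open("top.pkl","rb"))
P=lambda u,v,z:ray(f,155+(u+.5)/5-.5,115+(v+.5)/5-.5,z)
for n,u,v,z in [("n0",277,394,.03),("n1",421,398,.03),("n2",567,401,.03),("kTL",150,343,.063),("kTR",240,345,.063),("kBL",151,415,.063),("kBR",239,417,.063),("railL",75,410,.03),("railR",670,427,.03),("knob",190,368,.084),("jarlid",272,170,.096)]:
    print(n,np.round(P(u,v,z),4))
# depth points on keeper
zm=f["z_map"];v,u=np.mgrid[180:202,180:302]
d=zm[180:202,180:302];X=np.stack([(u-f["cx"])/f["fx"]*d,(v-f["cy"])/f["fy"]*d,d],-1)@f["cam_to_world"][:3,:3].T+f["cam_to_world"][:3,3]
m=(abs(X[...,2]-.063)<.006);print("kdepth",m.sum(),X[m].min(0),X[m].max(0),X[m].mean(0))
m=(abs(X[...,2]-.03)<.004);print("rail",m.sum(),X[m].min(0),X[m].max(0));p=X[m];print(np.polyfit(p[:,1],p[:,0],1))
E
```

```text
n0 [0.4887 0.14   0.03  ]
n1 [0.4876 0.0557 0.03  ]
n2 [ 0.487  -0.0302  0.03  ]
kTL [0.5119 0.2088 0.063 ]
kTR [0.5116 0.1579 0.063 ]
kBL [0.4706 0.2065 0.063 ]
kBR [0.4702 0.157  0.063 ]
railL [0.4776 0.2569 0.03  ]
railR [ 0.4724 -0.091   0.03  ]
knob [0.4944 0.1821 0.084 ]
jarlid [0.6052 0.139  0.096 ]
kdepth 200 [0.46986235 0.1611904  0.05721097] [0.51360539 0.21130219 0.06770936] [0.49189649 0.185643   0.06312762]
rail 662 [ 0.47138001 -0.09253245  0.02600562] [0.50468766 0.22804657 0.03399089]
[0.01071141 0.48904706]
```

move_arm(deltas=[{"dp":[0,0,0],"rotation":[0,-6,0]},{"dp":[0,0,0],"rotation":[0,-6,0]},{"dp":[0,0,0],"rotation":[0,-6,0]},{"dp":[0,0,0],"rotation":[0,-6,0]},{"dp":[0,0,0],"rotation":[0,0,0]}], jaw=255, squeeze=20)

```text
t: 0.52
eef_pos: [0.275, 0.6142, 0.1923]
ee_rot: [-1.565, -0.002, -3.126]
force: [0.1, 0.1, -0.0]
width: 0.0597
```

move_arm(deltas=[{"dp":[-22,0,36],"rotation":[0,1.5,0]},{"dp":[-22,0,36],"rotation":[0,0,0]},{"dp":[-22,0,36],"rotation":[0,0,0]},{"dp":[-22,0,36],"rotation":[0,0,0]},{"dp":[-22,0,36],"rotation":[0,0,0]}])

```text
t: 0.93
eef_pos: [0.3794, 0.4362, 0.1889]
ee_rot: [-1.56, -0.003, 3.121]
force: [0.2, 0.6, 0.6]
width: 0.0267
```

move_arm(deltas=[{"dp":[-22,0,30],"rotation":[0,0,0]},{"dp":[-22,0,30],"rotation":[0,0,0]},{"dp":[-22,0,30],"rotation":[0,0,0]},{"dp":[0,0,0],"rotation":[0,0,0]},{"dp":[0,0,0],"rotation":[0,0,0]}])

```text
t: 1.35
eef_pos: [0.4472, 0.3321, 0.1897]
ee_rot: [-1.559, -0.004, 3.096]
force: [0.4, 0.6, 0.6]
width: 0.001
```

move_arm(deltas=[{"dp":[-22,0,38],"rotation":[0,-2,0]},{"dp":[-22,0,38],"rotation":[0,0,0]},{"dp":[0,0,0],"rotation":[0,0,0]},{"dp":[0,0,0],"rotation":[0,0,0]}])

```text
t: 1.68
eef_pos: [0.488, 0.257, 0.1899]
ee_rot: [-1.559, -0.005, 3.123]
force: [0.6, 0.6, -0.9]
width: 0.0
```

```bash
python3 - <<'E'
from station import arm
import cv2,numpy as np,pickle
s=arm.get_state();print(s["eef_pos"],s["ee_rot"])
f=arm.grab_frame("wrist");f["s"]=s;pickle.dump(f,open("w.pkl","wb"))
cv2.imwrite("pics/w1.png",f["pixels"][:,:,::-1]);print(np.round(f["mount"],3).tolist())
E
```

```text
[0.48795505 0.25704494 0.18986447] [-1.55858671 -0.0048802   3.12326805]
[[-0.0, 0.956, 0.293, -0.08], [-0.001, -0.293, 0.956, -0.188], [1.0, 0.0, 0.001, 0.001], [0.0, 0.0, 0.0, 1.0]]
```

View pics/w1.png

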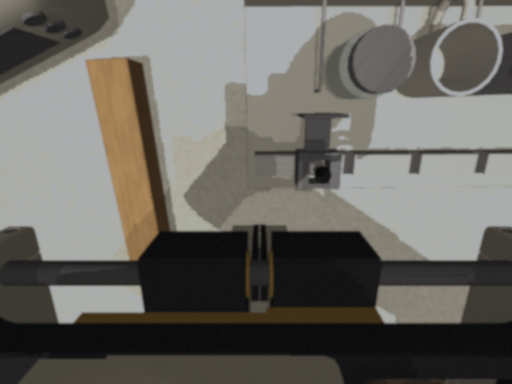

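```bash
python3 - <<'E'
import cv2,pickle,numpy as np
from scipy.spatial.transform import Rotation as R
from h import *
f=pickle.load(open("w.pkl","rb"));c=f["pixels"][105:275,240:400,::-1]
cv2.imwrite("pics/wz.png",cv2.resize(c,None,fx=3.5,fy=3.5,interpolation=cv2.INTER_CUBIC))
T=np.eye(4);T[:3,:3]=R.from_euler("xyz",f["s"]["ee_rot"]).as_matrix();T[:3,3]=f["s"]["eef_pos"]
T=T@f["mount"];pickle.dump(T,open("wT.pkl","wb"))
for n,u,v,z in [("TL",297,150,.063),("TR",341,150,.063),("BL",297,188,.063),("BR",341,188,.063),("n0",349,161,.03),("n1",416,161,.03),("n2",482,161,.03)]: print(n,np.round(ray(f,u,v,z,T),4))
d=f["z_map"];v,u=np.mgrid[0:384,0:512];X=np.stack([(u-f["cx"])/f["fx"]*d,(v-f["cy"])/f["fy"]*d,d],-1)
Xt=X@f["mount"][:3,:3].T+f["mount"][:3,3]
for r in range(226,330,8):
  print(r,[np.round(Xt[r,cc]*1000).astype(int).tolist() for cc in (150,200,240,258,275,320,370)])
E
```

```text
TL [0.518  0.2109 0.063 ]
TR [0.517  0.1611 0.063 ]
BL [0.4732 0.2099 0.063 ]
BR [0.4721 0.158  0.063 ]
n0 [0.4974 0.1399 0.03  ]
n1 [0.4956 0.0547 0.03  ]
n2 [ 0.4939 -0.0298  0.03  ]
226 [[69, 144, -139], [90, 191, -86], [-12, -36, -10], [-10, -32, 1], [-12, -36, 11], [91, 193, 91], [92, 194, 166]]
234 [[80, 143, -140], [-39, -102, -19], [-39, -102, -5], [-10, -43, 1], [-40, -105, 6], [-39, -103, 21], [105, 194, 168]]
242 [[92, 144, -142], [-39, -108, -17], [-39, -108, -5], [-10, -52, 1], [-39, -109, 6], [-39, -109, 20], [118, 193, 169]]
250 [[-39, -114, -31], [-39, -113, -16], [-39, -114, -4], [-10, -61, 1], [-39, -114, 6], [-39, -113, 19], [-39, -113, 34]]
258 [[-39, -118, -30], [-39, -118, -15], [-39, -118, -4], [-10, -69, 1], [-39, -119, 6], [-39, -118, 18], [-39, -118, 32]]
266 [[-37, -118, -30], [-38, -120, -15], [-37, -119, -4], [-32, -111, 1], [-37, -118, 6], [-37, -118, 18], [-37, -119, 32]]
274 [[-35, -119, -29], [-36, -121, -15], [-35, -119, -4], [-30, -112, 1], [-35, -119, 6], [-34, -119, 18], [-35, -120, 32]]
282 [[-31, -118, -30], [-32, -119, -16], [-32, -120, -4], [-27, -112, 1], [-32, -119, 6], [-32, -119, 18], [-32, -119, 33]]
290 [[-30, -119, -30], [-29, -119, -16], [-29, -119, -4], [4, -75, 1], [-30, -119, 6], [-29, -119, 19], [-29, -119, 33]]
298 [[-27, -120, -30], [-27, -120, -16], [-27, -119, -4], [7, -76, 1], [-27, -120, 6], [-26, -119, 19], [-26, -119, 33]]
306 [[-24, -119, -31], [-23, -119, -16], [-23, -119, -4], [183, 132, 0], [-23, -118, 6], [-23, -118, 19], [-23, -119, 34]]
314 [[-25, -123, -29], [-23, -122, -16], [-23, -121, -4], [-24, -123, 1], [-23, -122, 6], [-24, -123, 18], [-23, -122, 33]]
322 [[-24, -126, -28], [-23, -125, -15], [-24, -126, -4], [-23, -124, 1], [-23, -125, 6], [-80, -188, 1], [-24, -126, 31]]
```

View pics/wz.png

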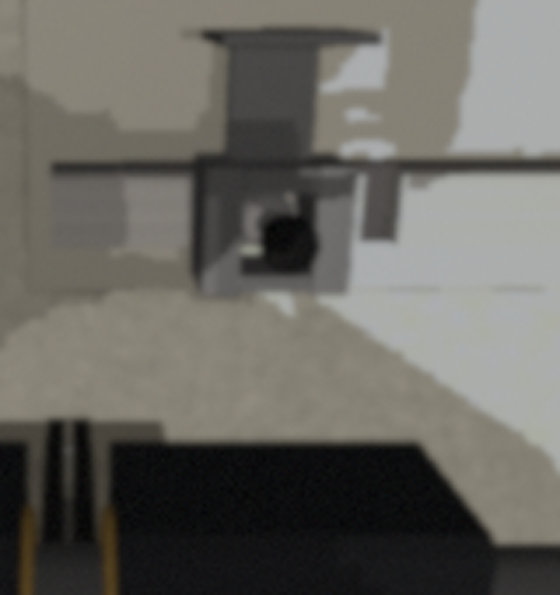

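move_arm(deltas=[{"dp":[-1,35,0],"rotation":[0,0,0]},{"dp":[-1,35,0],"rotation":[0,0,0]},{"dp":[0,35,0],"rotation":[0,0,0]},{"dp":[0,20,0],"rotation":[0,0,0]},{"dp":[0,0,0],"rotation":[0,0,0]}])

```text
t: 2.15
eef_pos: [0.4895, 0.2633, 0.0634]
ee_rot: [-1.565, 0.001, 3.123]
force: [-0.6, -0.0, 1.1]
width: 0.0006
```

move_arm(deltas=[{"dp":[-1,9,0],"rotation":[0,0,0]},{"dp":[0,9,0],"rotation":[0,0,0]},{"dp":[0,0,15],"rotation":[0,0,0]},{"dp":[0,0,10],"rotation":[0,0,0]},{"dp":[0,0,0],"rotation":[0,0,0]}])

```text
t: 2.57
eef_pos: [0.4901, 0.2418, 0.0462]
ee_rot: [-1.565, 0.003, 3.127]
force: [0.2, -0.3, 0.2]
width: -0.0001
```

move_arm(deltas=[{"dp":[0,0,6],"rotation":[0,0,0]},{"dp":[0,0,6],"rotation":[0,0,0]},{"dp":[0,0,0],"rotation":[0,0,0]}])

```text
t: 2.82
eef_pos: [0.4913, 0.2293, 0.0487]
ee_rot: [-1.569, 0.007, 3.126]
force: [0.5, 0.4, -0.5]
width: 0.0007
```

move_arm(deltas=[{"dp":[0,0,5],"rotation":[0,0,0]},{"dp":[0,0,5],"rotation":[0,0,0]},{"dp":[0,0,0],"rotation":[0,0,0]}])

```text
t: 3.07
eef_pos: [0.4919, 0.2184, 0.0499]
ee_rot: [-1.57, 0.008, 3.125]
force: [-0.1, 0.2, 0.0]
width: 0.0005
```

move_arm(deltas=[{"dp":[0,3,5],"rotation":[0,0,0]},{"dp":[0,1,4],"rotation":[0,0,0]},{"dp":[0,0,0],"rotation":[0,0,0]}])

```text
t: 3.32
eef_pos: [0.4923, 0.2094, 0.046]
ee_rot: [-1.572, 0.01, 3.125]
force: [-0.2, 0.4, 0.6]
width: 0.0006
```

```bash
cat > look.py <<'E'
import sys,cv2,numpy as np,pickle
from station import arm
n=sys.argv[1]
s=arm.get_state();print(s["t"],np.round(s["eef_pos"],4),np.round(s["force"],1))
f=arm.grab_frame("top");pickle.dump(f,open("t_%s.pkl"%n,"wb"));a=cv2.resize(f["pixels"][140:215,165:265,::-1],None,fx=4,fy=4,interpolation=cv2.INTER_CUBIC)
g=arm.grab_frame("scene");pickle.dump(g,open("s_%s.pkl"%n,"wb"));b=cv2.resize(g["pixels"][200:275,235:335,::-1],None,fx=4,fy=4,interpolation=cv2.INTER_CUBIC)
cv2.imwrite(f"pics/l{n}.png",np.hstack([a,b]))
E
python3 look.py a
```

```text
3.3167 [0.4923 0.2094 0.046 ] [-0.2  0.4  0.6]
```

View pics/la.png

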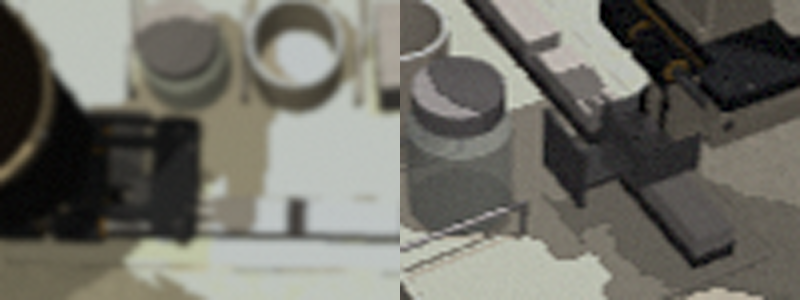

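```bash
python3 - <<'E'
import cv2,pickle,numpy as np
for n in "ts":
    f=pickle.load(open(n+"_a.pkl","rb"));T=np.linalg.inv(f["cam_to_world"])
    im=f["pixels"][:,:,::-1].copy()
    for p,c in (((.492,.209,.046),(0,0,255)),((.491,.184,.063),(0,255,0)),((.491,.14,.03),(255,0,0))):
        q=T[:3,:3]@np.array(p)+T[:3,3];u=q[:2]/q[2]*f["fx"]+[f["cx"],f["cy"]];print(n,u);cv2.circle(im,tuple(int(round(x)) for x in u),1,c,-1)
    cv2.imwrite(f"pics/p{n}.png",cv2.resize(im[140:332,150:406] if n=="s" else im,None,fx=3 if n=="s" else 1.5,fy=3 if n=="s" else 1.5))
E
```

```text
t [185.33536958 191.07832822]
t [193.09091995 190.59822048]
t [210.01095167 192.62846128]
s [302.50201123 240.07135533]
s [297.74142158 228.86524812]
s [287.80661782 228.51824872]
```

View pics/ps.png

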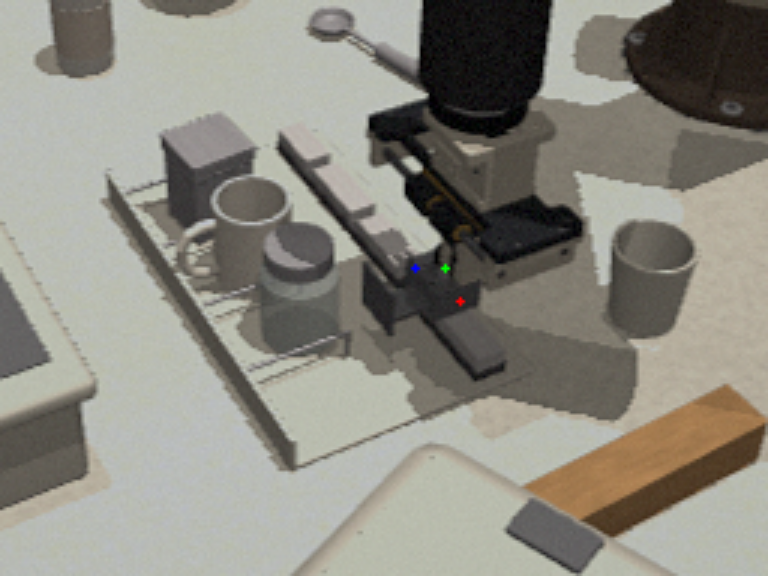

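```bash
python3 - <<'E'
import cv2,pickle,numpy as np
f=pickle.load(open("s_a.pkl","rb"));im=f["pixels"]
d=f["z_map"];v,u=np.mgrid[0:384,0:512];X=np.stack([(u-f["cx"])/f["fx"]*d,(v-f["cy"])/f["fy"]*d,d],-1)@f["cam_to_world"][:3,:3].T+f["cam_to_world"][:3,3]
for r in range(212,250,2):
  print(r,[(c,*(np.round(X[r,c]*1000).astype(int).tolist())) for c in range(288,314,4)])
c=im[190:270,255:355,::-1];cv2.imwrite("pics/sz.png",cv2.resize(c,None,fx=7,fy=7,interpolation=cv2.INTER_CUBIC))
g=pickle.load(open("w.pkl","rb"));d=g["z_map"];X=np.stack([(u-g["cx"])/g["fx"]*d,(v-g["cy"])/g["fy"]*d,d],-1)@g["mount"][:3,:3].T+g["mount"][:3,3]
print(g["fx"],g["cx"],g["cy"])
for r in range(206,240,3):print(r,[np.round(X[r,c]*1000).astype(int).tolist() for c in (246,251,255,259,263,267)])
E
```

```text
212 [(288, 436, 54, 1), (292, 425, 59, 0), (296, 529, 225, 162), (300, 524, 234, 166), (304, 515, 237, 165), (308, 516, 253, 177), (312, 513, 264, 184)]
214 [(288, 439, 60, 0), (292, 431, 68, 2), (296, 528, 225, 156), (300, 526, 237, 163), (304, 518, 242, 164), (308, 514, 251, 170), (312, 516, 269, 183)]
216 [(288, 443, 67, -1), (292, 435, 74, 1), (296, 528, 225, 150), (300, 529, 243, 163), (304, 520, 244, 161), (308, 507, 242, 154), (312, 515, 267, 176)]
218 [(288, 450, 77, 2), (292, 441, 83, 3), (296, 429, 85, 0), (300, 528, 241, 156), (304, 522, 248, 159), (308, 507, 243, 149), (312, 526, 282, 186)]
220 [(288, 457, 89, 7), (292, 444, 89, 2), (296, 436, 96, 3), (300, 528, 242, 151), (304, 517, 243, 147), (308, 518, 259, 159), (312, 529, 287, 185)]
222 [(288, 477, 118, 30), (292, 448, 95, 0), (296, 497, 182, 87), (300, 498, 202, 102), (304, 502, 223, 119), (308, 522, 264, 159), (312, 530, 290, 182)]
224 [(288, 482, 126, 31), (292, 495, 163, 65), (296, 498, 185, 83), (300, 500, 204, 98), (304, 502, 223, 113), (308, 495, 229, 115), (312, 528, 288, 174)]
226 [(288, 505, 161, 61), (292,
[... 2306 characters left out ...]
], [78, 191, 13]]
221 [[83, 192, -18], [82, 189, -10], [83, 192, -5], [82, 191, 1], [83, 192, 7], [83, 192, 13]]
224 [[86, 189, -18], [87, 191, -10], [-10, -30, -1], [87, 191, 1], [-10, -30, 4], [87, 191, 13]]
227 [[-12, -37, -6], [-12, -37, -4], [-10, -33, -1], [92, 191, 1], [-10, -34, 4], [-12, -37, 6]]
230 [[-12, -42, -6], [-12, -42, -3], [-10, -38, -1], [98, 193, 1], [-80, -188, 1], [-12, -41, 6]]
233 [[-39, -102, -3], [-12, -45, -3], [-11, -43, -1], [102, 191, 1], [-11, -43, 3], [-11, -44, 6]]
236 [[-40, -105, -3], [-11, -48, -3], [-10, -46, -1], [107, 191, 1], [-11, -47, 3], [-11, -47, 6]]
239 [[-39, -107, -3], [-9, -47, -3], [-11, -50, -1], [112, 192, 1], [-10, -50, 3], [-10, -49, 6]]
```

View pics/sz.png

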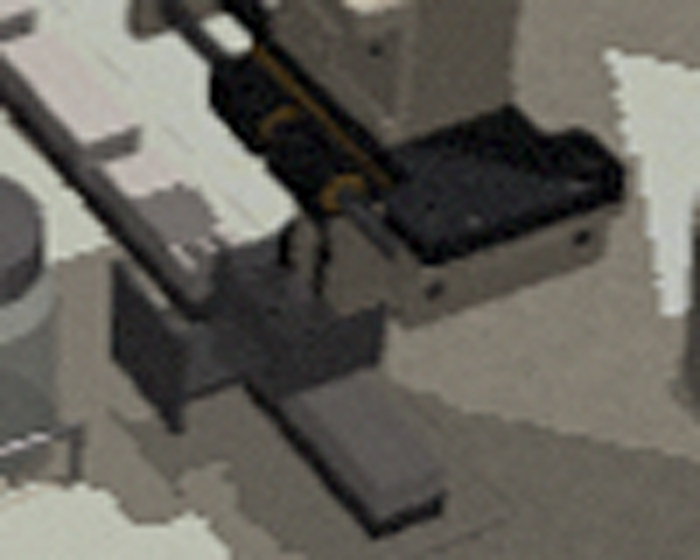

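```bash
python3 - <<'E'
from station import arm
import cv2,numpy as np,pickle
s=arm.get_state();f=arm.grab_frame("wrist");f["s"]=s;pickle.dump(f,open("w2.pkl","wb"))
c=f["pixels"][120:320,180:380,::-1];cv2.imwrite("pics/w2.png",cv2.resize(c,None,fx=3,fy=3,interpolation=cv2.INTER_CUBIC))
E
```

```text
(no output)
```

View pics/w2.png

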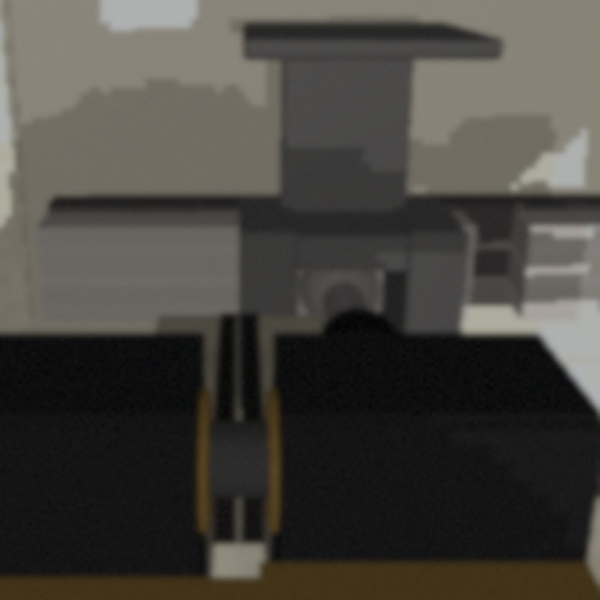

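move_arm(deltas=[{"dp":[0,0,-15],"rotation":[0,0,0]},{"dp":[0,0,-12],"rotation":[0,0,0]},{"dp":[0,0,0],"rotation":[0,0,0]}])

```text
t: 3.72
eef_pos: [0.4927, 0.2378, 0.0459]
ee_rot: [-1.57, 0.009, 3.125]
force: [0.0, -0.7, -0.1]
width: 0.0007
```

move_arm(deltas=[{"dp":[0,3,0],"rotation":[0,0,0]},{"dp":[0,3,0],"rotation":[0,0,0]},{"dp":[0,0,0],"rotation":[0,0,0]}])

```text
t: 3.97
eef_pos: [0.4924, 0.2394, 0.039]
ee_rot: [-1.57, 0.008, 3.127]
force: [-0.2, -0.8, -0.8]
width: 0.0007
```

move_arm(deltas=[{"dp":[0,3,0],"rotation":[0,0,0]},{"dp":[0,3,0],"rotation":[0,0,0]},{"dp":[0,0,0],"rotation":[0,0,0]}])

```text
t: 4.22
eef_pos: [0.492, 0.2387, 0.0319]
ee_rot: [-1.569, 0.008, 3.127]
force: [-0.2, 0.1, 1.4]
width: 0.0006
```

move_arm(deltas=[{"dp":[0,3,0],"rotation":[0,0,0]},{"dp":[0,0,0],"rotation":[0,0,0]}])

```text
t: 4.38
eef_pos: [0.4919, 0.2383, 0.0284]
ee_rot: [-1.569, 0.007, 3.126]
force: [-0.1, -0.8, -0.7]
width: 0.0005
```

```bash
python3 look.py b
```

```text
4.3833 [0.4919 0.2383 0.0284] [-0.1 -0.8 -0.7]
```

View pics/lb.png

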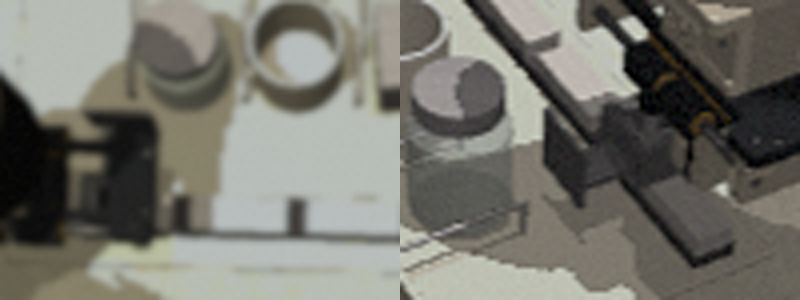

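move_arm(deltas=[{"dp":[0,4,0],"rotation":[0,0,0]},{"dp":[0,4,0],"rotation":[0,0,0]},{"dp":[0,3,0],"rotation":[0,0,0]},{"dp":[0,0,0],"rotation":[0,0,0]}])

```text
t: 4.82
eef_pos: [0.4927, 0.2387, 0.0173]
ee_rot: [-1.57, 0.009, 3.126]
force: [-0.1, 0.0, -0.0]
width: 0.0007
```

```bash
python3 look.py c; python3 - <<'E'
import cv2,pickle,numpy as np
f=pickle.load(open("s_c.pkl","rb"));im=f["pixels"]
d=f["z_map"];v,u=np.mgrid[0:384,0:512];X=np.stack([(u-f["cx"])/f["fx"]*d,(v-f["cy"])/f["fy"]*d,d],-1)@f["cam_to_world"][:3,:3].T+f["cam_to_world"][:3,3]
m=(abs(X[...,0]-.492)<.016)&(abs(X[...,1]-.24)<.018)&(X[...,2]>.036)&(X[...,2]<.12)
p=X[m];print(m.sum(),p[np.argsort(p[:,2])][:25].round(3).tolist())
c=im[190:270,255:355,::-1];cv2.imwrite("pics/sz2.png",cv2.resize(c,None,fx=7,fy=7,interpolation=cv2.INTER_CUBIC))
E
```

```text
4.8167 [0.4927 0.2387 0.0173] [-0.1  0.  -0. ]
136 [[0.478, 0.252, 0.049], [0.485, 0.253, 0.05], [0.501, 0.237, 0.05], [0.501, 0.242, 0.051], [0.488, 0.253, 0.051], [0.497, 0.253, 0.052], [0.499, 0.252, 0.052], [0.501, 0.224, 0.052], [0.495, 0.255, 0.053], [0.483, 0.254, 0.053], [0.502, 0.252, 0.054], [0.501, 0.237, 0.054], [0.503, 0.249, 0.054], [0.501, 0.242, 0.054], [0.488, 0.253, 0.054], [0.493, 0.255, 0.055], [0.481, 0.254, 0.055], [0.501, 0.228, 0.055], [0.502, 0.235, 0.056], [0.502, 0.247, 0.056], [0.501, 0.236, 0.056], [0.502, 0.252, 0.056], [0.483, 0.254, 0.056], [0.5, 0.253, 0.056], [0.492, 0.253, 0.056]]
```

View pics/sz2.png

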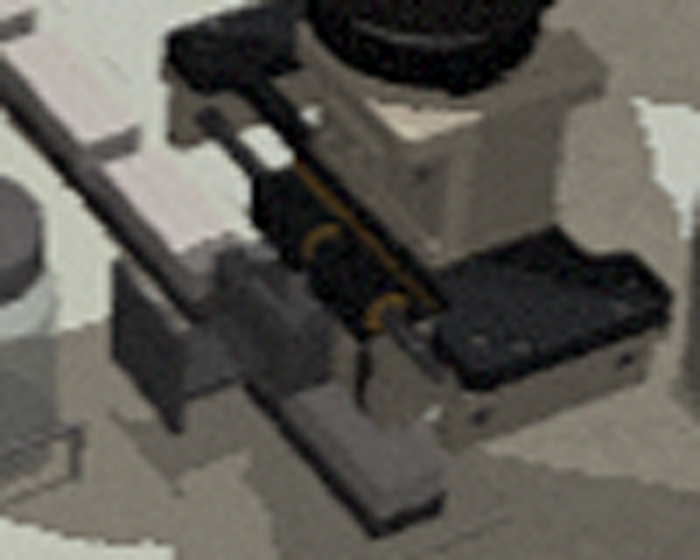

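move_arm(deltas=[{"dp":[0,4,0],"rotation":[0,0,0]},{"dp":[0,1,5],"rotation":[0,0,0]},{"dp":[0,0,5],"rotation":[0,0,0]},{"dp":[0,0,0],"rotation":[0,0,0]}])

```text
t: 5.25
eef_pos: [0.4928, 0.2282, 0.0124]
ee_rot: [-1.57, 0.009, 3.127]
force: [0.0, -0.5, -0.4]
width: 0.0005
```

move_arm(deltas=[{"dp":[0,0,4],"rotation":[0,0,0]},{"dp":[0,0,4],"rotation":[0,0,0]},{"dp":[0,0,4],"rotation":[0,0,0]}])

```text
t: 5.5
eef_pos: [0.4931, 0.2172, 0.0126]
ee_rot: [-1.574, 0.011, 3.127]
force: [-0.9, 5.0, -1.6]
width: 0.0008
```

move_arm(deltas=[{"dp":[0,0,5],"rotation":[0,0,0]},{"dp":[0,0,5],"rotation":[0,0,0]},{"dp":[0,0,4],"rotation":[0,0,0]},{"dp":[0,0,0],"rotation":[0,0,0]}])

```text
t: 5.83
eef_pos: [0.4929, 0.2036, 0.0128]
ee_rot: [-1.577, 0.012, 3.126]
force: [-0.1, -0.2, -0.5]
width: -0.0
```

```bash
python3 look.py d; python3 - <<'E'
import cv2,pickle,numpy as np
f=pickle.load(open("s_d.pkl","rb"));im=f["pixels"]
c=im[190:270,255:355,::-1];cv2.imwrite("pics/sz3.png",cv2.resize(c,None,fx=7,fy=7,interpolation=cv2.INTER_CUBIC))
E
```

```text
5.8333 [0.4929 0.2036 0.0128] [-0.1 -0.2 -0.5]
```

View pics/sz3.png

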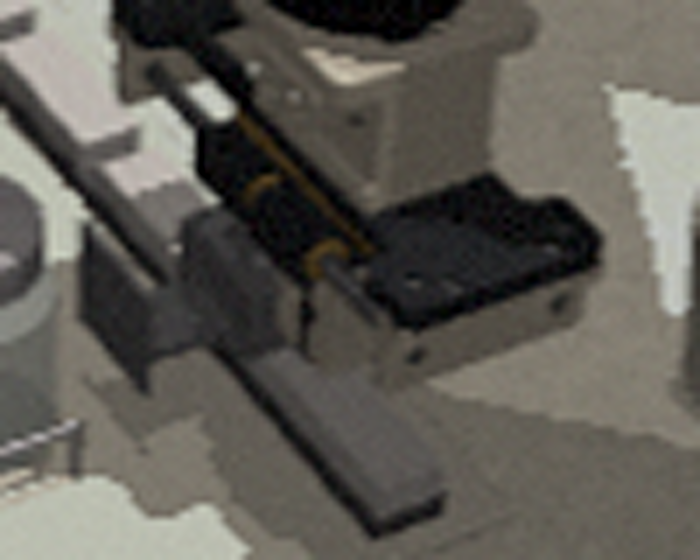

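```bash
cat > meas.py <<'E'
import sys,pickle,numpy as np
def pts(n):
    f=pickle.load(open(n,"rb"));d=f["z_map"];v,u=np.mgrid[0:384,0:512]
    return np.stack([(u-f["cx"])/f["fx"]*d,(v-f["cy"])/f["fy"]*d,d],-1)@f["cam_to_world"][:3,:3].T+f["cam_to_world"][:3,3]
for n in sys.argv[1:]:
    X=pts(n)
    # block left face: strip near back edge
    m=(X[...,0]>.503)&(X[...,0]<.512)&(X[...,2]>.038)&(X[...,2]<.06)&(X[...,1]>.12)&(X[...,1]<.23)
    y=X[m][:,1]
    # guard plate
    g=(X[...,0]>.545)&(X[...,0]<.565)&(X[...,2]>.02)&(X[...,2]<.085)&(X[...,1]>.08)&(X[...,1]<.23)
    print(n,"face y pct",np.round(np.percentile(y,[50,80,90]),4) if len(y) else None,len(y),"guard y",np.round(np.percentile(X[g][:,1],[3,50,97]),4) if g.sum() else None,g.sum())
E
python3 meas.py scene.pkl s_a.pkl s_c.pkl s_d.pkl
```

```text
scene.pkl face y pct [0.1905 0.2096 0.2104] 51 guard y [0.1628 0.1865 0.2084] 177
s_a.pkl face y pct [0.1899 0.2087 0.2094] 53 guard y [0.1615 0.1861 0.2071] 176
s_c.pkl face y pct [0.1919 0.2076 0.2093] 53 guard y [0.1614 0.1863 0.2084] 175
s_d.pkl face y pct [0.1709 0.1858 0.1881] 67 guard y [0.14   0.1639 0.1845] 161
```

move_arm(deltas=[{"dp":[0,0,4],"rotation":[0,0,0]},{"dp":[0,0,4],"rotation":[0,0,0]},{"dp":[0,0,3],"rotation":[0,0,0]}])

```text
t: 6.18
eef_pos: [0.4933, 0.1938, 0.013]
ee_rot: [-1.579, 0.013, 3.127]
force: [-1.5, 4.5, -0.8]
width: 0.0006
```

move_arm(deltas=[{"dp":[0,0,2],"rotation":[0,0,0]},{"dp":[0,0,2],"rotation":[0,0,0]}])

```text
t: 6.35
eef_pos: [0.4932, 0.1896, 0.013]
ee_rot: [-1.58, 0.013, 3.127]
force: [-1.3, 3.2, -0.8]
width: 0.0003
```

move_arm(deltas=[{"dp":[0,0,2],"rotation":[0,0,0]}])

```text
t: 6.43
eef_pos: [0.4931, 0.1873, 0.013]
ee_rot: [-1.579, 0.013, 3.127]
force: [-0.3, 2.8, -0.4]
width: 0.0003
```

move_arm(deltas=[{"dp":[0,0,1.5],"rotation":[0,0,0]}])

```text
t: 6.52
eef_pos: [0.4931, 0.1854, 0.013]
ee_rot: [-1.579, 0.013, 3.127]
force: [-0.7, 1.4, -1.6]
width: 0.0002
```

move_arm(deltas=[{"dp":[0,0,1.5],"rotation":[0,0,0]}])

```text
t: 6.6
eef_pos: [0.493, 0.1832, 0.0129]
ee_rot: [-1.578, 0.013, 3.127]
force: [-0.1, 0.3, -0.7]
width: 0.0005
```

```bash
python3 look.py e; python3 meas.py s_e.pkl
```

```text
6.6 [0.493  0.1832 0.0129] [-0.1  0.3 -0.7]
s_e.pkl face y pct [0.1516 0.1666 0.1674] 56 guard y [0.1208 0.1438 0.1645] 153
```

View pics/le.png

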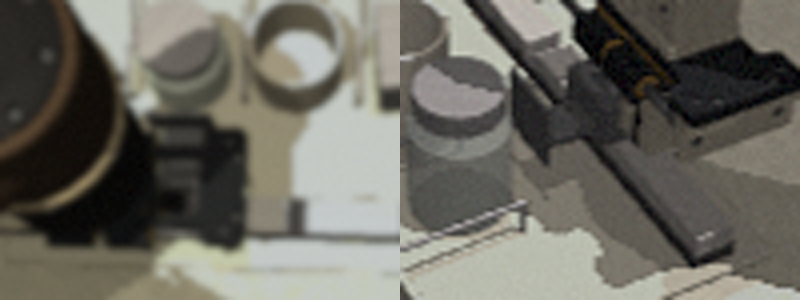

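move_arm(deltas=[{"dp":[0,0,1],"rotation":[0,0,0]},{"dp":[0,0,0],"rotation":[0,0,0]}])

```text
t: 6.87
eef_pos: [0.4931, 0.1826, 0.0129]
ee_rot: [-1.58, 0.013, 3.126]
force: [-1.6, 2.9, -0.4]
width: 0.0006
```

move_arm(deltas=[{"dp":[0,0,1],"rotation":[0,0,0]}])

```text
t: 6.95
eef_pos: [0.4932, 0.1824, 0.013]
ee_rot: [-1.581, 0.013, 3.126]
force: [-4.7, 9.0, -1.4]
width: 0.0005
```

Force fell, then rose steeply without motion: seated. Backing off.

move_arm(deltas=[{"dp":[0,0,-8],"rotation":[0,0,0]},{"dp":[0,0,-15],"rotation":[0,0,0]},{"dp":[0,0,-20],"rotation":[0,0,0]},{"dp":[0,0,-10],"rotation":[0,0,0]}])

```text
t: 7.28
eef_pos: [0.494, 0.2363, 0.0137]
ee_rot: [-1.579, 0.013, 3.123]
force: [0.8, 0.7, 0.2]
width: 0.0004
```

move_arm(deltas=[{"dp":[0,-25,-5],"rotation":[0,0,0]},{"dp":[0,-35,-5],"rotation":[0,0,0]},{"dp":[0,-35,-5],"rotation":[0,0,0]},{"dp":[0,-35,-30],"rotation":[0,0,0]},{"dp":[0,-20,-40],"rotation":[0,0,0]}])

```text
t: 7.7
eef_pos: [0.4895, 0.3148, 0.1589]
ee_rot: [-1.566, 0.002, 3.123]
force: [1.1, 0.9, -1.0]
width: 0.0003
```

move_arm(deltas=[{"dp":[0,0,-40],"rotation":[0,0,0]},{"dp":[0,0,-40],"rotation":[0,0,0]},{"dp":[0,0,-20],"rotation":[0,0,0]},{"dp":[0,0,0],"rotation":[0,0,0]}])

```text
t: 8.03
eef_pos: [0.4928, 0.4278, 0.1671]
ee_rot: [-1.575, 0.012, 3.126]
force: [-0.3, 0.7, 0.1]
width: 0.0002
```

```bash
python3 look.py f; python3 meas.py s_f.pkl; python3 - <<'E'
import cv2,pickle
f=pickle.load(open("t_f.pkl","rb"));c=f["pixels"][115:220,155:305,::-1]
cv2.imwrite("pics/topf.png",cv2.resize(c,None,fx=5,fy=5,interpolation=cv2.INTER_CUBIC))
E
```

```text
8.0333 [0.4928 0.4278 0.1671] [-0.3  0.7  0.1]
s_f.pkl face y pct [0.1516 0.1649 0.1661] 56 guard y [0.1201 0.1447 0.1639] 156
```

View pics/topf.png

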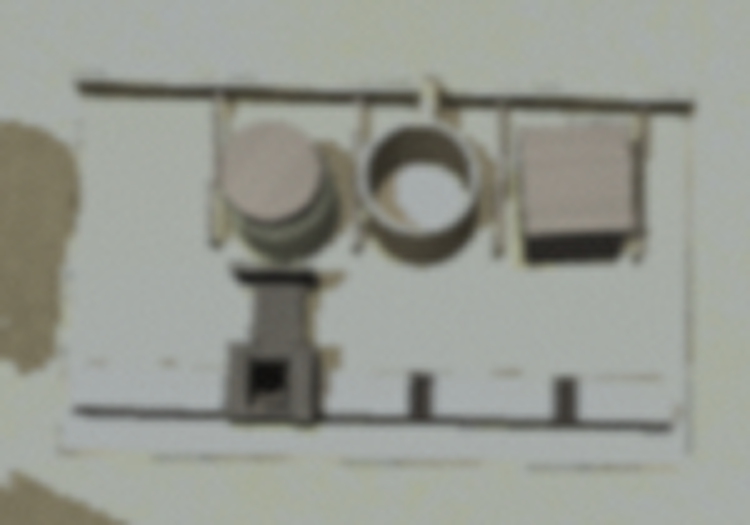

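View pics/lf.png

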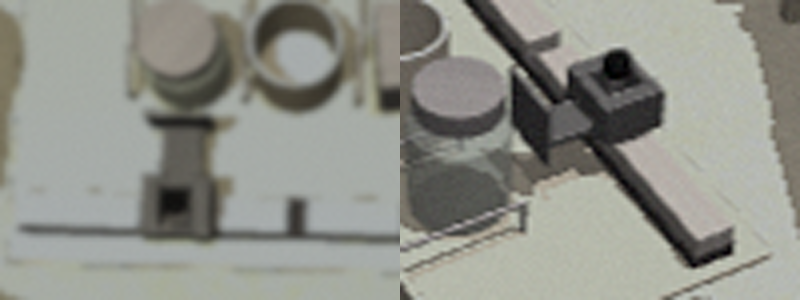

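```bash
python3 - <<'E'
import numpy as np,pickle,sys
sys.argv=["x"]
from meas import pts
for n,yc in(("scene.pkl",.184),("s_f.pkl",.141),("top.pkl",.184),("t_f.pkl",.141)):
    X=pts(n);m=(abs(X[...,0]-.491)<.02)&(abs(X[...,1]-yc)<.02)&(X[...,2]>.07)&(X[...,2]<.1)
    print(n,m.sum(),np.round(np.sort(X[m][:,2])[::-1][:8],4))
for a,b in(("scene","s_f"),("top","t_f")):
    A=pickle.load(open(a+".pkl","rb"))["pixels"];B=pickle.load(open(b+".pkl","rb"))["pixels"]
    from h import ray
    d=abs(A.astype(int)-B).max(2)>60;print(a,d[130:165,195:290].sum() if a=="top" else d[175:262,200:268].sum())
E
```

```text
scene.pkl 50 [0.0864 0.0864 0.0855 0.085  0.0848 0.0847 0.0846 0.0843]
s_f.pkl 45 [0.0826 0.0821 0.0821 0.0813 0.081  0.0809 0.0807 0.0807]
top.pkl 32 [0.0864 0.0863 0.0858 0.0858 0.0853 0.0851 0.085  0.0849]
t_f.pkl 34 [0.0838 0.0834 0.0833 0.0831 0.0828 0.0823 0.0818 0.0816]
scene 98
top 0
```

The knob sits 3–4 mm lower, so the pin has dropped. Handing in.

```bash
python3 -c "
from station import arm
print(arm.job_done())"
```

```text
the job is handed in; nothing more can be done
None
```

The keeper is locked in front of the jar, which stands in the left bay at notch0. I pushed its left face about 43 mm to the right with the shut fingertips, then backed off and raised the arm clear. I did not grip the keeper or pull up its pin.

**Checks that agreed:**
- The push force fell to about 0 N, then rose to 9 N with only about 0.2 mm of movement, as it should at a notch.
- After I backed off, the keeper was centred within about 1 mm of the notch in the top view.
- The black knob read 3–4 mm lower than at the start by depth in the scene view, and 2.5–3 mm lower in the top view. Both fit a dropped pin.
- The jar, mug and tin looked unmoved. The top view showed no pixel changes over them. The scene view showed 98 changed pixels in a window that also takes in the rail and guard plate, which I put down to the keeper having moved.

**Check that disagreed:** the real fingertips ended about 30 mm higher than the reported TCP. My first approach at the planned height therefore reached the block's left edge above its top without touching it. I found this from the wrist and scene depth, backed off, went about 33 mm lower and then pushed. Measured forces stayed under 10 N throughout, and the job took about 8 s.

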